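Cock and fire a pin setter to lock a security tag

ROBOT

A 6-joint arm with a two-finger parallel gripper is mounted at the origin on the work surface. World frame = base frame: x ahead of the robot, y to its left, z up, the work surface at z = 0. Lengths are in m, angles in degrees, forces in N, time in s.
With the tool pointing down it reaches from about 0.35 to 0.875 m from the base axis. Payload 4.2 kg.
Tool frame: the origin (TCP) lies at the very end of the fingers, on their centre line; the grasp point (between the pads) lies 19 mm behind it (r.grip_point_offset is the distance from the TCP to the grasp point, in m); z points along the fingers, y is the line along which they close (so a half turn about z gives the same grasp; the last joint's range is limited). The gripper opens to 87 mm and grips with 3 to 60 N. Pads are 19 mm wide; open, the fingers measure 117 mm over their backs; the gripper's body (75 mm by 190 mm) begins 51 mm behind the grasp point.
Start: joints at [78.129, 22.042, 0.453, 0, -68.411, -14.817], TCP at [0.281, 0.558, 0.223] pointing down, gripper open.
Joint ranges: [-179.83, 179.83], [-69.29, 118.12], [-61.27, 80.66], [-181.25, 117.63], [-171.15, -9.14], [-177.46, 177.46]. Speed limits (degrees/s): [159.86, 159.86, 180, 180, 180, 180].

INTERFACE

Orientations are given as a 3x3 rotation matrix whose columns are the frame's x, y, z axes.
In Python, from station import r, cams gives the robot as it stands. The module is installed in compiled form; this text tells all that it offers.
- The arm moves only by the shell command python3 -m handwheel 'ROWS'. ROWS is JSON, a list that holds one entry, the list of rows, each a list of 7 numbers: the turn, a rotation vector about the tool's x, y, z in units of 6 degrees (1.0 is 6 degrees), then the shift along the tool's x, y, z in m, then the finger opening in m, from 0 to 0.087. In form: [[[ax, ay, az, x, y, z, jaw], ...]]. A call has 1 to 12 rows; each row shifts and turns the commanded pose from where the row before left it, along the tool's axes as they then stand; what a row does not reach is not made up. A row lasts 1/10 s, in which the tool goes at most 50 mm and 8.59 degrees, less where a joint would pass 70% of its speed; a pose out of reach is approached as far as the arm can. A call with a gripper value outside its range is refused whole. The fingers move at their own pace and stop on an object; the grip force is fixed at half the most. Time passes only in rows, so rows that do not move let the fingers close. It gives the time, the measured TCP pose, the force, the opening and the grip force at its end, in the units of the state.
- r.sense(): the state, without advancing time (a new reading comes with each control period).
- cams.capture(name): name is "side" or "top" or "wrist"; returns the picture (400x640x3 uint8, red, green, blue); there is no depth.
- cams.get_calibration(name): a dict with "camera_matrix" (3x3 intrinsics, pixels), "rvec" (rotation vector, rad) and "tvec" (3), from world to camera coordinates, as OpenCV has them; the wrist camera has in their place "T_tool_cam" (4x4, takes a point from camera to tool coordinates, whose origin is the TCP and whose axes are the flange's). Camera axes: x right, y down, z forward; pixel columns grow to the right and rows downward; lengths in m; the calibration is good to about 2 mm. A picture is of the moment at which its call begins: read the wrist's pose just before it. get_calibration takes no time and is no camera call.
- r.finish_job(): hands the job in; it is judged then, once.
The state is a dict: "time_s": time; "joints": joint angles; "joint_velocities": joint speeds; "effort": joint torques, N m; "tcp_pos": TCP position; "ee_rot": TCP orientation; "wrist_force": force on the tool from outside, world axes, zero at the start; "moment": the same for the moment, N m; "gripper_width": opening from 0.0 (shut) to 1.0 (fully open); "gripper_force": force on a finger pad.
Only numpy, scipy, OpenCV 4.12 (cv2) and the standard library are available. Lean on these libraries where they do the work, as an engineer would, in place of code of your own. Each camera call takes 0.05 s, during which the arm holds its last target. There are 200 camera calls.

TASK

Set the lock pin of the security tag that is clamped in the pin setter: draw the striker back by its upright handle until the sear catches and holds it by itself, let go of the handle, then press the trip paddle to fire, so that the pin is driven fully home. Draw by feel and stop soon after the catch, without hauling the striker hard into its rubber end buffer; press the paddle no harder than it needs, do not push the pin by hand, and leave the groceries beside it alone.

Things in the scene. Friction and masses are not known exactly. Their poses are not given: they have to be found in the camera images.
- setter: The pin setter: grey and steel bench fixture fixed to the counter, base 300 x 110 x 12 mm, place and yaw vary. Origin: on the counter under its housing (x -45 to +55 mm, 72 wide, top 93 mm up). +x: firing direction; -x: drawing direction, roughly towards the robot; +y: paddle side. A white puck-shaped tag, 52 mm across, is clamped on edge at the front end, its face at x +85, z 50 mm.
- striker (a joint): Striker: steel bar 18 mm thick sliding along the setter's x, 50 mm up. m: 0 at the start (nose on the pin), grows as it is drawn back (-x), -0.008 once the pin is home. A spring pushes it forward: 6 N at 0, plus 0.17 N per mm of draw. The sear catches at 26 to 54 mm of draw, by a hidden setting. Once caught it stays back when let forward; otherwise it shoots home.
- handle (a point): Middle of the striker's upright handle: a plain black round post, 16 mm in diameter, at the rear of the bar, 115 mm above the counter, 95 mm behind the setter's origin at the start; it moves with the striker. The post is free from 61 to 138 mm above the counter; the housing's rear face is 50 mm ahead of its axis.
- paddle (a point): Middle of the top face of the trip paddle: bare steel plate, 30 mm along x, 34 mm along y, 5 thick, beside the housing at setter x 0, y +95, 82 mm above the counter at rest. Pivoted 47 mm further in, it goes down when pressed and springs back. It takes 3 to 12 N; the sear lets go after 5 to 9 mm of travel; solid stop at about 15 mm.
- trip: Rocker of the paddle; lifts the sear off the striker. Origin on its pivot, y +48, z 74 mm in the setter's frame; the paddle is 47 mm further out. Press it with less than 20 N. Feel of the sear while drawing: it rides up a ramp (pull rises 3 to 10 N above the spring over 11 mm), crosses a crest (pull falls by 3 N or more) and drops in to catch 6 to 9 mm of draw after that fall.
- buffer: Rubber end buffer, hidden in the rear of the housing. Origin: the same as the setter's. The striker's collar meets it 2 mm of draw past the catch point, wherever that is; it then adds 2.5 N per mm to the pull and must not be loaded with more than 8 N.
- pin (a joint): How far the tag's lock pin (steel, head 14 mm across, on the striker's axis between nose and tag) has been driven: m, 0 standing 8 mm proud, 0.008 fully home. It is too stiff for the striker's resting push; it takes a blow. More than 20 N of forward shove on the handle would start it moving: do not.
- jar: Amber glass jar, 66 mm across, 95 mm tall, standing near the setter, a bystander. Origin at the centre of its underside, z up.
- tin: Food tin, 72 mm across, 105 mm tall, a bystander. Origin at the centre of its underside, z up.
- carton: Cardboard carton, 65 x 95 x 80 mm, a bystander. Origin at the centre of its underside, z up.

How it is judged (in metres and radians):
On the way, in this order (a step that is already met when the one before it is completed fails the run):
1. the striker is drawn back and stays back on its sear with the robot off the handle, the pin not yet driven (value of joint striker above 0.02 m and velocity of joint striker between -0.01 and 0.01 m/s and contact force between each of the arm, the fingers and striker below 0.1 N and value of joint pin below 0.003 m), for 0.3 s.
2. the striker has been fired and the pin driven home (value of joint striker below -0.005 m and value of joint pin above 0.0065 m), for 0.2 s.
At the end, for the whole second after the job is handed in: The lock pin is home (within 1.5 mm of its full 8 mm), the striker is forward against it, and jar, tin and carton stand within 30 mm of where they were (all of step 2 and distance of each of jar, tin, carton from where it was at the start of the episode below 0.03 m); the robot touches nothing.
It fails at once if the striker is hauled into its end buffer with more than 8 N (contact force between buffer and anything else above 8 N).
It fails at once if the trip paddle is pressed with more than 20 N (contact force between any of the fingers, the arm and trip above 20 N).
It fails at once if the pin is pushed by the robot (contact force between any of the fingers, the arm and pin above 0.5 N).
It fails at once if jar, tin or carton is shifted by more than 30 mm or tipped (distance of any of jar, tin, carton from where it was at the start of the episode above 0.03 m or angle between any of jar, tin, carton's own z axis and vertical above 0.4 rad).
It also fails if it takes over 67 s, if anything falls off the work surface, if the arm or the gripper's body presses on something with over 40 N, if the wrist force passes 120 N, or if a joint passes its speed limit or range.

## Working session

There is one attempt and no reset: what is moved stays moved. The work goes in short steps, Python scripts to look and compute and a shell command to move; the robot and the scene stay as the last step left them, time stands still between calls to the robot, and variables do not carry over. Pictures are saved under pics/ and viewed, at most 10 in all, crops included, and the job is handed in when it is done.

```bash
mkdir -p pics
python3 - <<'E'
from station import r,cams
import cv2,numpy as np
for n in("side","top"):
    im=cams.capture(n); cv2.imwrite(f"pics/{n}0.png",im[:,:,::-1])
    c=cams.get_calibration(n); R=cv2.Rodrigues(np.array(c["rvec"]))[0]
    print(n,np.round(c["camera_matrix"],1).tolist(),np.round(-R.T@np.array(c["tvec"]).ravel(),3),np.round(R,2).tolist())
s=r.sense(); print(s["time_s"],s["tcp_pos"],np.round(s["ee_rot"],3),s["wrist_force"])
print(np.round(cams.get_calibration("wrist")["T_tool_cam"],3),r.grip_point_offset)
E
```

```text
side [[450.3, 0.0, 320.3], [0.0, 450.3, 194.8], [0.0, 0.0, 1.0]] [ 0.128 -0.714  1.09 ] [[0.85, -0.52, 0.01], [-0.39, -0.66, -0.64], [0.34, 0.55, -0.77]]
top [[515.0, 0.0, 319.8], [0.0, 515.0, 198.0], [0.0, 0.0, 1.0]] [ 0.242 -0.002  1.7  ] [[0.02, -1.0, 0.0], [-0.98, -0.02, -0.2], [0.2, 0.0, -0.98]]
0.1 [0.28044629 0.5579555  0.22157198] [[ 0.893 -0.449 -0.001]
 [-0.449 -0.893 -0.002]
 [ 0.     0.002 -1.   ]] [0.98395427 0.11989387 0.10381038]
[[ 0.    -0.971 -0.24   0.066]
 [ 1.     0.    -0.     0.001]
 [ 0.    -0.24   0.971 -0.163]
 [ 0.     0.     0.     1.   ]] 0.0187
```

View pics/side0.png

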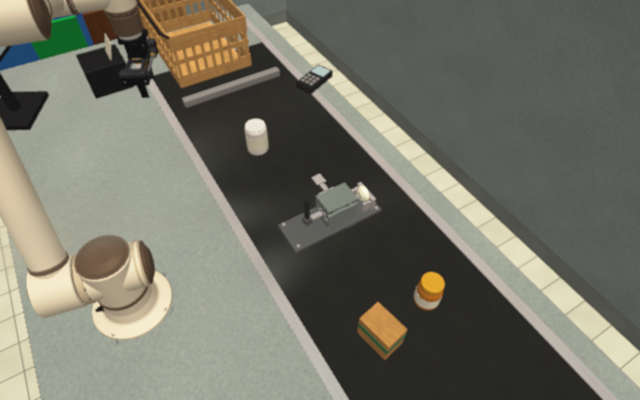

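View pics/top0.png

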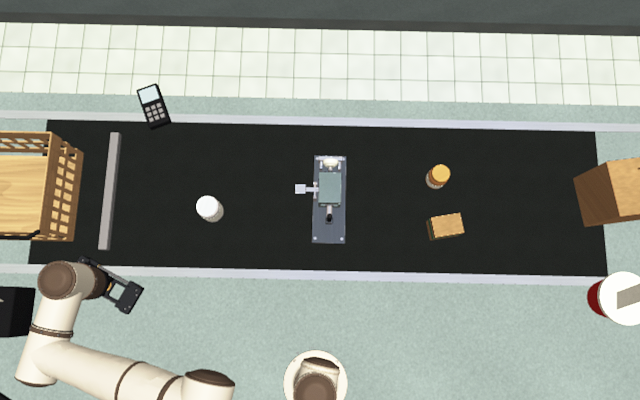

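The top view shows the setter with its base at about cols 312–346, rows 156–243, the paddle at (300,189) and the handle near (329,212). The side view has the handle top at about (308,203) and the paddle at (319,179). Next I measure by rays.

```bash
cat > h.py <<'E'
import cv2,numpy as np
from station import r,cams
def ray(n,uv,st=None):
    c=cams.get_calibration(n);K=np.array(c["camera_matrix"])
    d=np.linalg.inv(K)@np.array([uv[0],uv[1],1.])
    if n=="wrist":
        T=np.array(c["T_tool_cam"]);E=np.array(st["ee_rot"])
        return np.array(st["tcp_pos"])+E@T[:3,3],E@T[:3,:3]@d
    R=cv2.Rodrigues(np.array(c["rvec"]))[0]
    return -R.T@np.array(c["tvec"]).ravel(),R.T@d
def onz(n,uv,z,st=None):
    o,d=ray(n,uv,st);return o+d*(z-o[2])/d[2]
E
python3 - <<'E'
from h import *
im=cv2.imread("pics/top0.png"); g=im.max(2)
m=np.zeros_like(g); m[140:260,285:365]=(g[140:260,285:365]>50)*255
m=cv2.morphologyEx(m,cv2.MORPH_OPEN,np.ones((3,3)))
cs,_=cv2.findContours(m,cv2.RETR_EXTERNAL,cv2.CHAIN_APPROX_NONE); c=max(cs,key=cv2.contourArea)
m2=cv2.morphologyEx(m,cv2.MORPH_OPEN,np.ones((17,17)))
c=max(cv2.findContours(m2,cv2.RETR_EXTERNAL,cv2.CHAIN_APPROX_NONE)[0],key=cv2.contourArea)
b=cv2.boxPoints(cv2.minAreaRect(c)); print(b)
P=np.array([onz("top",p,.012) for p in b]); print(P.round(3),[np.linalg.norm(P[i]-P[i-1]).round(3) for i in range(4)])
for k in range(4):
    e=P[k]-P[k-1]
    if np.linalg.norm(e)>.2: print("yaw",np.degrees(np.arctan2(e[1],e[0])))
print("centre",P.mean(0))
mp=m.copy(); mp[:,308:]=0; ys,xs=np.nonzero(mp); print("paddle px",xs.mean(),ys.mean(),xs.min(),xs.max(),ys.min(),ys.max(),onz("top",(xs.mean(),ys.mean()),.082))
print("handle top?",onz("top",(329,210),.138),onz("top",(329,212),.138),onz("side",(308,203),.138))
for n in("side","top"):
    i=cv2.imread(f"pics/{n}0.png"); y,x=(150,260) if n=="side" else (145,270)
    cv2.imwrite(f"pics/{n}z.png",cv2.resize(i[y:y+110,x:x+130],None,fx=5,fy=5,interpolation=2))
a,b_=[cv2.resize(cv2.imread(f"pics/{n}z.png"),(400,340)) for n in("side","top")]
cv2.imwrite("pics/z0.png",np.hstack([a,b_]))
E
```

```text
[[312.99997 212.99998]
 [312.99997 154.99998]
 [345.99997 154.99998]
 [345.99997 212.99998]]
[[ 0.536  0.022  0.012]
 [ 0.736  0.026  0.012]
 [ 0.739 -0.086  0.012]
 [ 0.538 -0.088  0.012]] [np.float64(0.11), np.float64(0.2), np.float64(0.112), np.float64(0.2)]
yaw 1.3659890811672122
yaw -179.37151335247086
centre [ 0.63733767 -0.03148903  0.012     ]
paddle px 300.7258064516129 188.43548387096774 295 307 184 193 [0.60312842 0.06203872 0.082     ]
handle top? [ 0.52446052 -0.02921736  0.138     ] [ 0.51820651 -0.02932745  0.138     ] [ 0.50760021 -0.04186268  0.138     ]
```

View pics/z0.png

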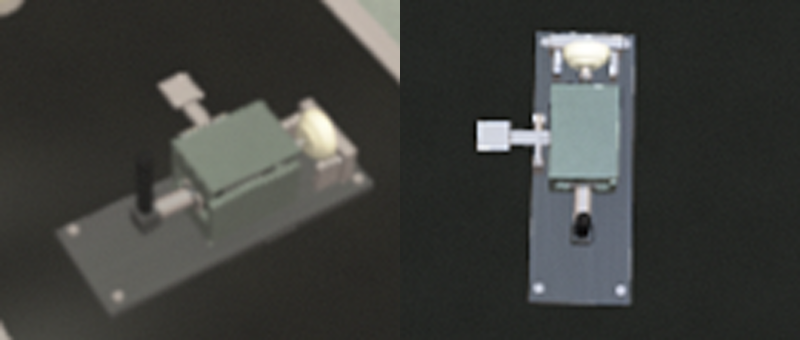

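The crops show the post top at about side (307,201) and top (329,214), with the yaw near zero. That puts the handle at about (0.51,-0.035) and the paddle at about (0.603,0.062). I'll go above and look from close by.

```bash
python3 -m handwheel '[[[0,0,1.4,0,0,-0.004,0.04],[0,0,1.4,0,0,-0.004,0.04],[0,0,1.4,0,0,-0.004,0.04],[0,0,1.4,0,0,-0.004,0.04],[0,0,1.4,0,0,-0.004,0.04],[0,0,1.4,0,0,-0.004,0.04],[0,0,1.4,0,0,-0.004,0.04],[0,0,0.75,0,0,0,0.04]]]'
python3 -m handwheel '[[[0,0,0,0.04,-0.018,0,0.04],[0,0,0,0.04,-0.018,0,0.04],[0,0,0,0.04,-0.018,0,0.04],[0,0,0,0.04,-0.018,0,0.04],[0,0,0,0.04,-0.018,0,0.04],[0,0,0,0.04,-0.018,0,0.04],[0,0,0,0.04,-0.018,0,0.04],[0,0,0,0.04,-0.018,0,0.04],[0,0,0,0.04,-0.018,0,0.04],[0,0,0,0.04,-0.018,0,0.04],[0,0,0,0.04,-0.018,0,0.04],[0,0,0,0.04,-0.018,0,0.04]]]'
python3 -m handwheel '[[[0,0,0,0.04,-0.018,0,0.04],[0,0,0,0.038,-0.016,0,0.04],[0,0,0,0,0,0,0.04],[0,0,0,0,0,0,0.04],[0,0,0,0,0,0,0.04]]]'
python3 - <<'E'
from h import *
s=r.sense(); im=cams.capture("wrist"); cv2.imwrite("pics/w1.png",im[:,:,::-1])
import pickle; pickle.dump(s,open("w1.pkl","wb")); print(s["time_s"],s["tcp_pos"],np.round(s["ee_rot"],3).tolist(),s["wrist_force"],s["gripper_width"])
E
```

```text
time_s: 0.9
tcp_pos: [0.2807, 0.5584, 0.2506]
ee_rot: [[-0.004, -1.0, -0.0], [-1.0, 0.004, 0.0], [-0.0, 0.0, -1.0]]
wrist_force: [0.5, 0.3, 0.2]
gripper_width: 0.474
gripper_force: 0.0
time_s: 2.1
tcp_pos: [0.4969, 0.0767, 0.2503]
ee_rot: [[0.0, -1.0, -0.0], [-1.0, -0.0, 0.0], [-0.0, 0.0, -1.0]]
wrist_force: [0.5, 0.6, 0.6]
gripper_width: 0.461
gripper_force: 0.0
time_s: 2.6
tcp_pos: [0.5304, 0.0009, 0.2503]
ee_rot: [[0.001, -1.0, -0.001], [-1.0, -0.001, 0.0], [-0.0, 0.001, -1.0]]
wrist_force: [-0.8, -0.2, -0.1]
gripper_width: 0.459
gripper_force: 0.0
2.6 [0.5303942  0.00092398 0.25026974] [[0.001, -1.0, -0.001], [-1.0, -0.001, 0.0], [-0.0, 0.001, -1.0]] [-0.79721485 -0.17202039 -0.12952933] 0.45864534077665536
```

View pics/w1.png

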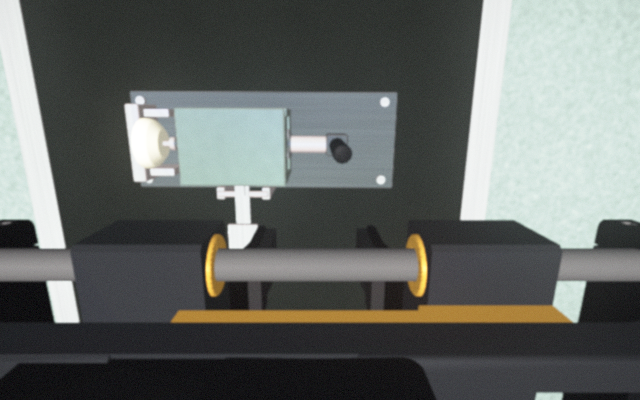

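The wrist view shows the base edge running from (131,92) to (397,94), the post top at about (343,153), and the screws at (385,102), (380,180) and (140,100). The paddle is partly hidden at (243,232).

Run:
```python
from h import *
import pickle; s=pickle.load(open("w1.pkl","rb"))
print(np.round(cams.get_calibration("wrist")["camera_matrix"],1).tolist())
for n,p,z in [("baseL",(131,92),.012),("baseR",(397,94),.012),("baseBR",(393,187),.012),("hsFL",(180,108),.093),("hsRL",(289,109),.093),("hsRR",(286,187),.093),("hsFR",(179,186),.093),("bar",(305,144),.059)]:
    print(n,onz("wrist",p,z,s).round(4))
g=cv2.imread("pics/w1.png").max(2)
m=np.zeros_like(g); m[130:175,326:365]=(g[130:175,326:365]<38)*255
c=max(cv2.findContours(m,0,1)[0],key=cv2.contourArea); print(cv2.boundingRect(c))
x,y,w,h=cv2.boundingRect(c)
for q in [(343,152),(x+w-9,y+h-9)]: print("top",q,onz("wrist",q,.138,s).round(4))
```

```text
[[343.8, 0.0, 315.8], [0.0, 343.8, 197.8], [0.0, 0.0, 1.0]]
baseL [ 0.7375 -0.0875  0.012 ]
baseR [ 0.4402 -0.0856  0.012 ]
baseBR [0.4389 0.0207 0.012 ]
hsFL [ 0.6534 -0.0694  0.093 ]
hsRL [ 0.5552 -0.0686  0.093 ]
hsRR [0.5593 0.0034 0.093 ]
hsFR [0.6611 0.0025 0.093 ]
bar [ 0.542  -0.0342  0.059 ]Traceback (most recent call last):
  File "<stdin>", line 8, in <module>
ValueError: max() iterable argument is empty
```

The numbers agree: housing centre (0.607,-0.033) puts the origin at (0.602,-0.033), the yaw is about 0, and the handle is at about (0.508,-0.034). I'll straddle the post with open fingers and hook it with the front one, without squeezing.

```bash
python3 -m handwheel '[[[0,0,0,0.018,0.0112,0,0.05],[0,0,0,0.017,0.0112,0,0.05],[0,0,0,0,0,0.03,0.05],[0,0,0,0,0,0.03,0.05],[0,0,0,0,0,0.03,0.05],[0,0,0,0,0,0.015,0.05],[0,0,0,0,0,0,0.05],[0,0,0,0,0,0,0.05]]]'
python3 -m handwheel '[[[0,0,0,0,0,0.015,0.05],[0,0,0,0,0,0.015,0.05],[0,0,0,0,0,0.012,0.05],[0,0,0,0,0,0,0.05],[0,0,0,0,0,0,0.05]]]'
python3 - <<'E'
from h import *
a=cams.capture("wrist"); b=cams.capture("side")[150:270,230:390]; 
cv2.imwrite("pics/w2.png",np.hstack([cv2.resize(a,(400,300)),cv2.resize(b,(400,300),interpolation=2)])[:,:,::-1])
E
```

```text
time_s: 3.45
tcp_pos: [0.5083, -0.035, 0.1464]
ee_rot: [[0.001, -1.0, 0.001], [-1.0, -0.001, -0.0], [0.0, -0.001, -1.0]]
wrist_force: [-0.2, -0.3, 1.1]
gripper_width: 0.577
gripper_force: 0.0
time_s: 3.95
tcp_pos: [0.5089, -0.0346, 0.1043]
ee_rot: [[0.001, -1.0, 0.001], [-1.0, -0.001, -0.0], [0.0, -0.001, -1.0]]
wrist_force: [0.7, -1.5, -0.1]
gripper_width: 0.572
gripper_force: 0.0
```

View pics/w2.png

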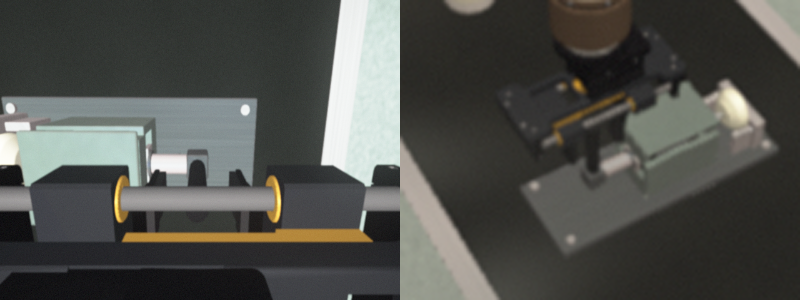

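The wrist half of the picture shows the post (col 198) centred between the fingers (cols 157 and 240), with no contact. Now I draw back in small steps.

```bash
f(){ grep -E "tcp_pos|wrist_force"|tr '\n' ' ';echo; }
python3 -m handwheel '[[[0,0,0,0,0.004,0,0.05],[0,0,0,0,0.004,0,0.05],[0,0,0,0,0.004,0,0.05],[0,0,0,0,0,0,0.05],[0,0,0,0,0,0,0.05]]]'|f
python3 -m handwheel '[[[0,0,0,0,0.002,0,0.05],[0,0,0,0,0,0,0.05]]]'|f
python3 -m handwheel '[[[0,0,0,0,0.002,0,0.05],[0,0,0,0,0,0,0.05]]]'|f
python3 -m handwheel '[[[0,0,0,0,0.002,0,0.05],[0,0,0,0,0,0,0.05]]]'|f
python3 -m handwheel '[[[0,0,0,0,0.002,0,0.05],[0,0,0,0,0,0,0.05]]]'|f
python3 -m handwheel '[[[0,0,0,0,0.002,0,0.05],[0,0,0,0,0,0,0.05]]]'|f
python3 -m handwheel '[[[0,0,0,0,0.002,0,0.05],[0,0,0,0,0,0,0.05]]]'|f
```

```text
tcp_pos: [0.4964, -0.0345, 0.1037] wrist_force: [-0.8, -0.8, 0.8] 
tcp_pos: [0.4942, -0.0346, 0.1035] wrist_force: [-0.1, 0.0, 0.4] 
tcp_pos: [0.4924, -0.0345, 0.1036] wrist_force: [0.2, 0.2, -0.3] 
tcp_pos: [0.4922, -0.0343, 0.1039] wrist_force: [5.2, -0.9, -2.9] 
tcp_pos: [0.4906, -0.0342, 0.1039] wrist_force: [5.7, -1.6, -4.4] 
tcp_pos: [0.4887, -0.0342, 0.104] wrist_force: [6.2, -1.4, -5.1] 
tcp_pos: [0.4869, -0.0342, 0.104] wrist_force: [6.5, -1.4, -5.1]
```

```bash
f(){ grep -E "tcp_pos|wrist_force"|tr '\n' ' ';echo; }
python3 -m handwheel '[[[0,0,0,0,0.002,0,0.05],[0,0,0,0,0,0,0.05]]]'|f
python3 -m handwheel '[[[0,0,0,0,0.002,0,0.05],[0,0,0,0,0,0,0.05]]]'|f
python3 -m handwheel '[[[0,0,0,0,0.002,0,0.05],[0,0,0,0,0,0,0.05]]]'|f
python3 -m handwheel '[[[0,0,0,0,0.0015,0,0.05],[0,0,0,0,0,0,0.05]]]'|f
python3 -m handwheel '[[[0,0,0,0,0.0015,0,0.05],[0,0,0,0,0,0,0.05]]]'|f
python3 -m handwheel '[[[0,0,0,0,0.0015,0,0.05],[0,0,0,0,0,0,0.05]]]'|f
python3 -m handwheel '[[[0,0,0,0,0.0015,0,0.05],[0,0,0,0,0,0,0.05]]]'|f
```

```text
tcp_pos: [0.4851, -0.0341, 0.104] wrist_force: [7.3, -0.6, -4.3] 
tcp_pos: [0.4832, -0.0341, 0.1041] wrist_force: [8.0, -2.0, -5.3] 
tcp_pos: [0.4814, -0.0341, 0.1041] wrist_force: [8.1, -3.2, -5.7] 
tcp_pos: [0.4801, -0.034, 0.1041] wrist_force: [8.4, -2.0, -5.1] 
tcp_pos: [0.4787, -0.034, 0.1041] wrist_force: [8.1, -1.2, -5.7] 
tcp_pos: [0.4773, -0.034, 0.1042] wrist_force: [9.1, -2.1, -5.1] 
tcp_pos: [0.4759, -0.034, 0.1042] wrist_force: [9.0, -1.7, -5.8]
```

```bash
f(){ grep -E "tcp_pos|wrist_force"|tr '\n' ' ';echo; }
python3 -m handwheel '[[[0,0,0,0,0.002,0,0.05],[0,0,0,0,0,0,0.05]]]'|f
python3 -m handwheel '[[[0,0,0,0,0.002,0,0.05],[0,0,0,0,0,0,0.05]]]'|f
python3 -m handwheel '[[[0,0,0,0,0.002,0,0.05],[0,0,0,0,0,0,0.05]]]'|f
python3 -m handwheel '[[[0,0,0,0,0.002,0,0.05],[0,0,0,0,0,0,0.05]]]'|f
python3 -m handwheel '[[[0,0,0,0,0.0015,0,0.05],[0,0,0,0,0,0,0.05]]]'|f
```

```text
tcp_pos: [0.474, -0.0339, 0.1042] wrist_force: [8.9, -1.5, -6.9] 
tcp_pos: [0.4722, -0.0339, 0.1042] wrist_force: [9.8, -1.5, -7.4] 
tcp_pos: [0.4704, -0.0339, 0.1043] wrist_force: [9.3, -2.0, -6.6] 
tcp_pos: [0.4685, -0.0339, 0.1043] wrist_force: [9.1, -2.2, -7.2] 
tcp_pos: [0.4672, -0.0338, 0.1044] wrist_force: [10.8, -1.9, -7.5]
```

```bash
f(){ grep -E "tcp_pos|wrist_force"|tr '\n' ' ';echo; }
python3 -m handwheel '[[[0,0,0,0,0.0015,0,0.05],[0,0,0,0,0,0,0.05]]]'|f
python3 -m handwheel '[[[0,0,0,0,0.0015,0,0.05],[0,0,0,0,0,0,0.05]]]'|f
python3 -m handwheel '[[[0,0,0,0,0.0015,0,0.05],[0,0,0,0,0,0,0.05]]]'|f
python3 -m handwheel '[[[0,0,0,0,0.0015,0,0.05],[0,0,0,0,0,0,0.05]]]'|f
python3 -m handwheel '[[[0,0,0,0,0.0015,0,0.05],[0,0,0,0,0,0,0.05]]]'|f
```

```text
tcp_pos: [0.4658, -0.0338, 0.1044] wrist_force: [10.2, -0.5, -8.1] 
tcp_pos: [0.4645, -0.0337, 0.1044] wrist_force: [10.6, -1.5, -7.7] 
tcp_pos: [0.4631, -0.0337, 0.1045] wrist_force: [10.8, -1.2, -7.3] 
tcp_pos: [0.4618, -0.0337, 0.1045] wrist_force: [11.4, -2.9, -8.1] 
tcp_pos: [0.4613, -0.0336, 0.1045] wrist_force: [13.8, -2.1, -9.5]
```

```bash
f(){ grep -E "tcp_pos|wrist_force"|tr '\n' ' ';echo; }
python3 -m handwheel '[[[0,0,0,0,0.0015,0,0.05],[0,0,0,0,0,0,0.05]]]'|f
python3 -m handwheel '[[[0,0,0,0,0.0015,0,0.05],[0,0,0,0,0,0,0.05]]]'|f
python3 -m handwheel '[[[0,0,0,0,0.0015,0,0.05],[0,0,0,0,0,0,0.05]]]'|f
python3 -m handwheel '[[[0,0,0,0,0.001,0,0.05],[0,0,0,0,0,0,0.05]]]'|f
python3 -m handwheel '[[[0,0,0,0,0.001,0,0.05],[0,0,0,0,0,0,0.05]]]'|f
python3 -m handwheel '[[[0,0,0,0,0.001,0,0.05],[0,0,0,0,0,0,0.05]]]'|f
```

```text
tcp_pos: [0.4609, -0.0334, 0.1048] wrist_force: [14.9, -2.6, -10.8] 
tcp_pos: [0.4597, -0.0334, 0.1048] wrist_force: [16.6, -3.1, -12.1] 
tcp_pos: [0.4582, -0.0334, 0.1048] wrist_force: [15.5, -3.3, -10.4] 
tcp_pos: [0.4572, -0.0334, 0.1048] wrist_force: [16.9, -2.1, -11.3] 
tcp_pos: [0.4563, -0.0333, 0.1048] wrist_force: [17.3, -3.6, -12.1] 
tcp_pos: [0.4555, -0.0333, 0.1048] wrist_force: [17.2, -3.7, -12.0]
```

```bash
f(){ grep -E "tcp_pos|wrist_force"|tr '\n' ' ';echo; }
python3 -m handwheel '[[[0,0,0,0,0.001,0,0.05],[0,0,0,0,0,0,0.05]]]'|f
python3 -m handwheel '[[[0,0,0,0,0.001,0,0.05],[0,0,0,0,0,0,0.05]]]'|f
python3 -m handwheel '[[[0,0,0,0,0.001,0,0.05],[0,0,0,0,0,0,0.05]]]'|f
python3 -m handwheel '[[[0,0,0,0,0.001,0,0.05],[0,0,0,0,0,0,0.05]]]'|f
```

```text
tcp_pos: [0.4547, -0.0333, 0.1049] wrist_force: [18.0, -2.4, -12.6] 
tcp_pos: [0.4538, -0.0333, 0.1049] wrist_force: [17.0, -3.1, -12.2] 
tcp_pos: [0.4529, -0.0332, 0.1049] wrist_force: [16.4, -2.2, -11.7] 
tcp_pos: [0.4519, -0.0332, 0.1049] wrist_force: [17.0, -3.6, -11.7]
```

```bash
f(){ grep -E "tcp_pos|wrist_force"|tr '\n' ' ';echo; }
python3 -m handwheel '[[[0,0,0,0,0.001,0,0.05],[0,0,0,0,0,0,0.05]]]'|f
python3 -m handwheel '[[[0,0,0,0,0.001,0,0.05],[0,0,0,0,0,0,0.05]]]'|f
python3 -m handwheel '[[[0,0,0,0,0.001,0,0.05],[0,0,0,0,0,0,0.05]]]'|f
```

```text
tcp_pos: [0.45, -0.0332, 0.105] wrist_force: [13.2, -0.2, -7.7] 
tcp_pos: [0.4479, -0.0332, 0.105] wrist_force: [10.6, 0.0, -4.2] 
tcp_pos: [0.4471, -0.0332, 0.1051] wrist_force: [12.1, 0.3, -7.6]
```

The fall came at about x=0.451, so the catch should be near x 0.445–0.441. I'll continue carefully.

```bash
f(){ grep -E "tcp_pos|wrist_force"|tr '\n' ' ';echo; }
python3 -m handwheel '[[[0,0,0,0,0.001,0,0.05],[0,0,0,0,0,0,0.05]]]'|f
python3 -m handwheel '[[[0,0,0,0,0.001,0,0.05],[0,0,0,0,0,0,0.05]]]'|f
python3 -m handwheel '[[[0,0,0,0,0.001,0,0.05],[0,0,0,0,0,0,0.05]]]'|f
python3 -m handwheel '[[[0,0,0,0,0.001,0,0.05],[0,0,0,0,0,0,0.05]]]'|f
```

```text
tcp_pos: [0.4463, -0.0332, 0.1051] wrist_force: [12.5, -0.6, -7.7] 
tcp_pos: [0.445, -0.0332, 0.1051] wrist_force: [12.0, -1.1, -5.9] 
tcp_pos: [0.4443, -0.0332, 0.1051] wrist_force: [12.2, -0.4, -7.5] 
tcp_pos: [0.4437, -0.0331, 0.1051] wrist_force: [15.3, -3.2, -9.1]
```

The force rose by about 3 N, so the striker is probably on the buffer and past the catch. I'll ease forward to test whether the sear holds.

```bash
f(){ grep -E "tcp_pos|wrist_force"|tr '\n' ' ';echo; }
python3 -m handwheel '[[[0,0,0,0,-0.002,0,0.05],[0,0,0,0,0,0,0.05]]]'|f
python3 -m handwheel '[[[0,0,0,0,-0.002,0,0.05],[0,0,0,0,0,0,0.05]]]'|f
python3 -m handwheel '[[[0,0,0,0,-0.002,0,0.05],[0,0,0,0,0,0,0.05]]]'|f
```

```text
tcp_pos: [0.4445, -0.0332, 0.1051] wrist_force: [9.2, 1.1, -3.8] 
tcp_pos: [0.4449, -0.0334, 0.105] wrist_force: [5.1, 2.0, 0.1] 
tcp_pos: [0.445, -0.0339, 0.1045] wrist_force: [4.1, 2.1, 2.1]
```

The force drops while the position holds at x=0.445, so the sear has caught. Next I centre the fingers off the post and rise clear.

```bash
f(){ grep -E "time|tcp_pos|wrist_force"|tr '\n' ' ';echo; }
python3 -m handwheel '[[[0,0,0,0,-0.003,0,0.05],[0,0,0,0,0,0,0.05]]]'|f
python3 -m handwheel '[[[0,0,0,0,-0.005,0,0.05],[0,0,0,0,-0.004,0,0.05],[0,0,0,0,-0.004,0,0.05],[0,0,0,0,0,0,0.05],[0,0,0,0,0,0,0.05],[0,0,0,0,0,0,0.05],[0,0,0,0,0,0,0.05],[0,0,0,0,0,0,0.05]]]'|f
python3 - <<'E'
from h import *
a=cams.capture("wrist"); b=cams.capture("side")[150:270,230:390]; 
cv2.imwrite("pics/w3.png",np.hstack([cv2.resize(a,(400,300)),cv2.resize(b,(400,300),interpolation=2)])[:,:,::-1])
E
```

```text
time_s: 13.35 tcp_pos: [0.4452, -0.0348, 0.1032] wrist_force: [1.3, 0.8, 0.8] 
time_s: 14.15 tcp_pos: [0.4588, -0.0345, 0.1036] wrist_force: [1.0, -0.6, 0.0]
```

View pics/w3.png

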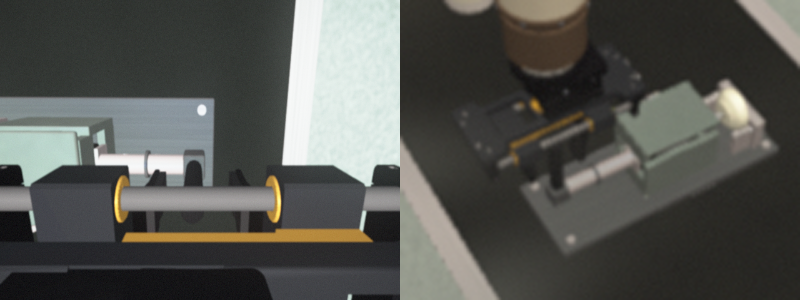

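The striker stays back by itself with the post clear between the fingers (col 193 against 160 and 235). I'll rise, move over the paddle, and close the fingers.

```bash
f(){ grep -E "time|tcp_pos|wrist_force|width"|tr '\n' ' ';echo; }
python3 -m handwheel '[[[0,0,0,0,0,-0.02,0.05],[0,0,0,0,0,-0.025,0.05],[0,0,0,0,0,-0.03,0.05],[0,0,0,-0.019,-0.029,0,0],[0,0,0,-0.019,-0.029,0,0],[0,0,0,-0.0195,-0.029,0,0],[0,0,0,-0.0195,-0.029,0,0],[0,0,0,-0.0195,-0.028,0,0],[0,0,0,0,0,0.03,0],[0,0,0,0,0,0.03,0],[0,0,0,0,0,0,0],[0,0,0,0,0,0,0]]]'|f
python3 -m handwheel '[[[0,0,0,0,0,0.010,0],[0,0,0,0,0,0,0],[0,0,0,0,0,0,0]]]'|f
python3 - <<'E'
from h import *
a=cams.capture("wrist"); b=cams.capture("side")[140:260,250:410]; 
cv2.imwrite("pics/w4.png",np.hstack([cv2.resize(a,(400,300)),cv2.resize(b,(400,300),interpolation=2)])[:,:,::-1])
E
```

```text
time_s: 15.45 tcp_pos: [0.603, 0.0618, 0.1187] wrist_force: [0.6, 1.0, 0.3] gripper_width: 0.006 
time_s: 15.75 tcp_pos: [0.6031, 0.062, 0.1093] wrist_force: [1.0, 0.0, 0.8] gripper_width: 0.003
```

View pics/w4.png

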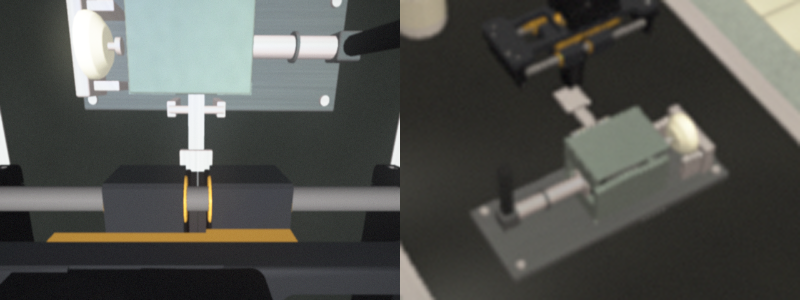

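The fingertips (col 197) are lined up with the paddle (col 196) and the striker is still drawn. Pressing in small steps.

```bash
f(){ grep -E "tcp_pos|wrist_force"|tr '\n' ' ';echo; }
python3 -m handwheel '[[[0,0,0,0,0,0.01,0],[0,0,0,0,0,0.01,0],[0,0,0,0,0,0,0],[0,0,0,0,0,0,0]]]'|f
python3 -m handwheel '[[[0,0,0,0,0,0.0025,0],[0,0,0,0,0,0.0025,0],[0,0,0,0,0,0,0]]]'|f
python3 -m handwheel '[[[0,0,0,0,0,0.002,0],[0,0,0,0,0,0,0]]]'|f
python3 -m handwheel '[[[0,0,0,0,0,0.002,0],[0,0,0,0,0,0,0]]]'|f
python3 -m handwheel '[[[0,0,0,0,0,0.001,0],[0,0,0,0,0,0,0]]]'|f
```

```text
tcp_pos: [0.6026, 0.0618, 0.0878] wrist_force: [0.4, 0.8, 0.6] 
tcp_pos: [0.6027, 0.0619, 0.0832] wrist_force: [-0.7, 0.0, -0.6] 
tcp_pos: [0.6031, 0.0621, 0.0822] wrist_force: [-0.3, -0.0, 3.0] 
tcp_pos: [0.6032, 0.0622, 0.0813] wrist_force: [-3.2, 0.9, 8.6] 
tcp_pos: [0.6032, 0.0622, 0.0809] wrist_force: [-5.2, 1.2, 11.2]
```

```bash
f(){ grep -E "tcp_pos|wrist_force"|tr '\n' ' ';echo; }
python3 -m handwheel '[[[0,0,0,0,0,0.0005,0],[0,0,0,0,0,0,0],[0,0,0,0,0,0,0]]]'|f
python3 -m handwheel '[[[0,0,0,0,0,0.0005,0],[0,0,0,0,0,0,0]]]'|f
```

```text
tcp_pos: [0.6032, 0.0623, 0.0805] wrist_force: [-4.4, 1.9, 11.8] 
tcp_pos: [0.6033, 0.0623, 0.0801] wrist_force: [-4.5, 1.5, 11.2]
```

```bash
f(){ grep -E "tcp_pos|wrist_force"|tr '\n' ' ';echo; }
python3 -m handwheel '[[[0,0,0,0,0,0.001,0],[0,0,0,0,0,0,0]]]'|f
python3 -m handwheel '[[[0,0,0,0,0,0.001,0],[0,0,0,0,0,0,0]]]'|f
python3 -m handwheel '[[[0,0,0,0,0,0.001,0],[0,0,0,0,0,0,0]]]'|f
python3 -m handwheel '[[[0,0,0,0,0,0.001,0],[0,0,0,0,0,0,0]]]'|f
```

```text
tcp_pos: [0.6036, 0.0625, 0.0779] wrist_force: [-1.9, 1.4, 6.0] 
tcp_pos: [0.6036, 0.0626, 0.0768] wrist_force: [-1.9, 1.4, 6.9] 
tcp_pos: [0.6036, 0.0626, 0.0759] wrist_force: [-2.0, 2.4, 6.1] 
tcp_pos: [0.6036, 0.0626, 0.0749] wrist_force: [-3.4, 2.2, 7.5]
```

```bash
f(){ grep -E "tcp_pos|wrist_force"|tr '\n' ' ';echo; }
python3 -m handwheel '[[[0,0,0,0,0,0.001,0],[0,0,0,0,0,0,0]]]'|f
python3 -m handwheel '[[[0,0,0,0,0,0.001,0],[0,0,0,0,0,0,0]]]'|f
python3 -m handwheel '[[[0,0,0,0,0,0.001,0],[0,0,0,0,0,0,0],[0,0,0,0,0,0,0]]]'|f
python3 - <<'E'
from h import *
a=cams.capture("wrist"); b=cams.capture("side")[140:260,250:410]; 
cv2.imwrite("pics/w5.png",np.hstack([cv2.resize(a,(400,300)),cv2.resize(b,(400,300),interpolation=2)])[:,:,::-1])
E
```

```text
tcp_pos: [0.6036, 0.0627, 0.0739] wrist_force: [-1.7, 2.3, 7.4] 
tcp_pos: [0.6036, 0.0627, 0.073] wrist_force: [-2.2, 2.0, 7.7] 
tcp_pos: [0.6036, 0.0626, 0.0721] wrist_force: [-2.3, 1.9, 8.1]
```

View pics/w5.png

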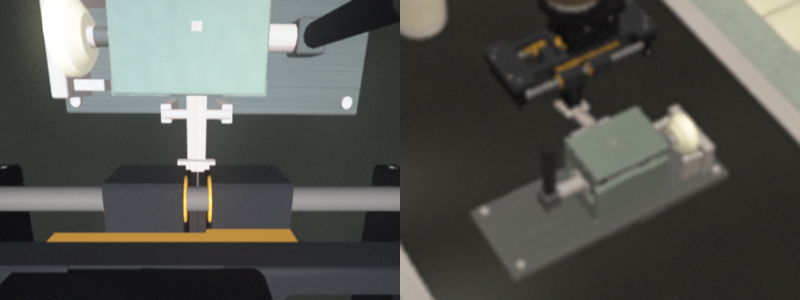

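It has fired: the bar is forward and the nose is against the tag at (95,38). I'll retreat straight up and check.

```bash
python3 -m handwheel '[[[0,0,0,0,0,-0.005,0],[0,0,0,0,0,-0.015,0],[0,0,0,0,0,-0.03,0],[0,0,0,0,0,-0.03,0],[0,0,0,0,0,-0.03,0],[0,0,0,0,0,-0.03,0],[0,0,0,0,0,-0.03,0],[0,0,0,0,0,0,0],[0,0,0,0,0,0,0],[0,0,0,0,0,0,0]]]'
python3 - <<'E'
from h import *
t=cv2.imread("pics/top0.png")[145:255,270:400]; s0=cv2.imread("pics/side0.png")[140:260,250:410]
b=cams.capture("side")[140:260,250:410,::-1]; w=cams.capture("wrist")[:,:,::-1]
R=lambda a:cv2.resize(a,(400,300),interpolation=2)
cv2.imwrite("pics/w6.png",np.vstack([np.hstack([R(s0),R(b)]),np.hstack([R(w),R(w[60:260,60:330])])]))
E
```

```text
time_s: 20.25
tcp_pos: [0.6021, 0.0619, 0.239]
ee_rot: [[-0.0, -1.0, -0.003], [-1.0, 0.0, -0.0], [0.0, 0.003, -1.0]]
wrist_force: [0.0, -0.8, -0.7]
gripper_width: 0.008
gripper_force: 0.0
```

View pics/w6.png

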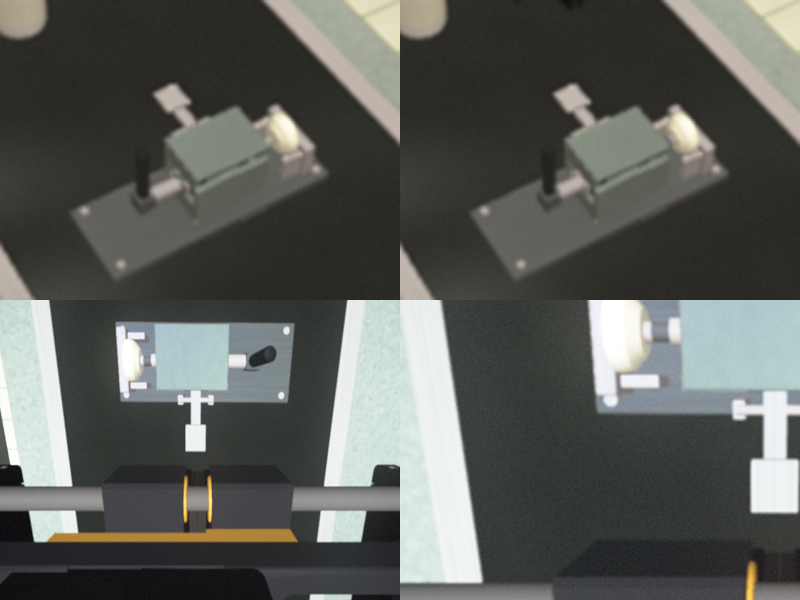

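The handle now sits further forward than at the start (post at col 548-400=148 against 142, bar visibly shorter). The paddle has sprung back and nothing else has moved, so I'm handing in.

```bash
python3 -c "
from station import r
print(r.finish_job())"
```

```text
the job is handed in; nothing more can be done
None
```

I drew the striker back by feel until the sear held it, let go, and fired it with the paddle (wrist force peaked near 12 N); the last pictures show the striker forward past its start and the pin apparently home. I handed the job in at about 20 s, and no verdict was returned.

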